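Find the canister with the loose lid, screw it tight and shelve it

ROBOT

A 6-joint arm with a two-finger parallel gripper is mounted at the origin on a cart in front of the work surface, level with it; the furniture and walls round the work are solid. World frame = base frame: x ahead of the robot, y to its left, z up, the work surface at z = 0. Lengths are in m, angles in rad, forces in N, time in s.
With the tool pointing down it reaches from about 0.25 to 0.725 m from the base axis. Payload 4 kg.
Tool frame: the origin (TCP) lies on the mounting face of the last link; the fingertips stand 173 mm ahead of it and the grasp point (between the pads) lies 155 mm ahead of it; z points along the fingers, x is the direction in which the jaws open and shut, and the axes are right-handed (so a half turn about z gives the same grasp; the last joint's range is limited). The gripper opens to 85 mm and grips with 20 to 120 N. Pads are 22 mm wide; open, the fingers measure 114 mm over their backs; the gripper's body (76 mm by 85 mm) begins 54 mm behind the grasp point. The pads swing forward as they close: fully open they stand 13 mm farther back than shut.
Start: joints at [-1.127, 0.241, 0.005, 1.335, 0, 1.571], TCP at [0.215, -0.452, 0.405] pointing down, gripper open.
Joint ranges: [-2.72, 2.72], [-1.05, 1.87], [-1.09, 1.28], [-1.99, 2.15], [-1.42, 1.44], [-3.14, 3.14]. Speed limits (rad/s): [2.79, 2.79, 3.14, 3.14, 3.14, 3.14].

INTERFACE

Orientations are given as a 3x3 rotation matrix whose columns are the frame's x, y, z axes.
In Python, from workcell import get_state, snapshot, camera_model, close_job gives the robot as it stands.
- The arm moves only by the shell command python3 -m creep 'ROWS'. ROWS is JSON, a list of rows, each an object of numbers: "wx", "wy", "wz": the turn, a rotation vector about the tool's x, y, z in rad; "dx", "dy", "dz": the shift along the tool's x, y, z in mm; "fingers": the finger opening in mm, from 0 to 85.4. A call has exactly 8 rows; each row is the pose to reach, as a shift and turn from the pose commanded when the call began, along the tool's axes at that moment; what a row does not reach only later rows make up. A row lasts 1/8 s, in which the tool goes at most 62.5 mm and 10.7 degrees, less where a joint would pass 70% of its speed; a pose out of reach is approached as far as the arm can. A call with a gripper value outside its range is refused whole. The fingers move at their own pace and stop on an object; the grip force is fixed at half the most. Time passes only in rows, so rows that repeat a pose let the fingers close, or fill a call up. It gives the time, the measured TCP pose, the force and the opening at its end, in the units of the state.
- get_state(): the state, without advancing time (a new reading comes with each control period).
- snapshot(name): name is "scene" or "top"; returns (picture, depth): 480x640x3 uint8, red, green, blue; 480x640 float32, m along the optical axis (not along the pixel's ray), 0 where there is no reading.
- camera_model(name): a dict with "fx", "fy", "cx", "cy" (pixels), "dist" ([k1, k2, p1, p2, k3] as OpenCV has them; the pictures are not rectified), "camera_from_world" (4x4, takes a point from world to camera coordinates). Camera axes: x right, y up, looking along -z (the intrinsics and any distortion apply to the point x, -y, -z); pixel columns grow to the right and rows downward; lengths in m; the calibration is good to about 2 mm. A picture is of the moment at which its call begins. camera_model takes no time and is no camera call.
- close_job(): hands the job in, once; it reports no verdict.
The state is a dict: "t": time; "qpos": joint angles; "qd": joint speeds; "effort": joint torques, N m; "eef_pos": TCP position; "tcp_rot": TCP orientation; "contact_force": force on the tool from outside, world axes, zero at the start; "wrist_torque": the same for the moment, N m; "finger_gap": finger opening in m.
Only numpy, scipy, OpenCV 4.12 (cv2) and the standard library are available. Lean on these libraries where they do the work, as an engineer would, in place of code of your own. Each camera call takes 0.05 s, during which the arm holds its last target.

TASK

One of the two square white canisters has a loose screw lid: find out which (it stands a little proud and turns), carry that canister by its body, not by the loose lid, to the wooden turning block, stand it between the two cheeks and screw its lid fully tight there. Then set it gently upright on the free part of the low wooden riser, beside the spice jar. Leave the other canister where it stands with its lid tight, and do not knock over or push about the other things.

Things in the scene. Friction and masses are not known exactly. Their poses are not given: they have to be found in the camera images.
- canister_a: square white ceramic canister, one of two alike; body 58 x 58 mm, 66 mm high, 0.35 to 0.6 kg with lid. Round steel screw lid, 46 mm diameter, 24 mm tall, on a brown neck; tight, its underside is 2 mm above the body's top and its top 92 mm above the canister's underside; loose, up to 4.5 mm higher. Origin: centre of the underside; z up, x and y square to the side faces
- canister_b: square white ceramic canister, one of two alike; body 58 x 58 mm, 66 mm high, 0.35 to 0.6 kg with lid. Round steel screw lid, 46 mm diameter, 24 mm tall, on a brown neck; tight, its underside is 2 mm above the body's top and its top 92 mm above the canister's underside; loose, up to 4.5 mm higher. Origin: centre of the underside; z up, x and y square to the side faces
- canister_a_thread (a joint): screw lid of canister_a: 0 = fully tight (hard stop); grows as it loosens, anticlockwise from above, to 3.3 rad (captive, never comes off). A loose lid starts 2 to 2.7 rad open, so may take more than one turn of the wrist. It sinks 1.5 mm per rad of tightening (clockwise), turns stiffly (0.12 N m) and stays where it is left
- canister_b_thread (a joint): screw lid of canister_b: 0 = fully tight (hard stop); grows as it loosens, anticlockwise from above, to 3.3 rad (captive, never comes off). A loose lid starts 2 to 2.7 rad open, so may take more than one turn of the wrist. It sinks 1.5 mm per rad of tightening (clockwise), turns stiffly (0.12 N m) and stays where it is left
- canister_a_lid: lid of canister_a; origin at the centre of the lid's underside, on its axis; 46 mm diameter, 24 mm tall, z up
- canister_b_lid: lid of canister_b; origin at the centre of the lid's underside, on its axis; 46 mm diameter, 24 mm tall, z up
- block: fixed wooden turning block: base plate 100 (x) x 102 (y) mm, 6 mm thick, with two cheeks along x, 18 mm thick, tops 30 mm above the worktop; the channel between them is 66 mm wide, along x, open at both ends. A canister standing in it square to the cheeks (any of four ways round) can turn only about 0.14 rad. Origin: centre of the underside, z up
- riser: low wooden riser shelf, fixed: board 130 (x) x 220 (y) mm, its top 70 mm above the worktop, end panels below. The spice jar stands at the +y end of the board; the rest is free. Origin: centre of the footprint at worktop height, z up
- spice_jar: glass spice jar, 44 mm diameter, 109 mm tall, standing on the riser near its +y end; bystander; origin at the centre of its underside
- salt: salt shaker, 44 mm diameter, 90 mm tall, bystander; origin at the centre of its underside
- tin: tin with a plain lid, 57 mm diameter, 72 mm tall, bystander; origin at the centre of its underside
- pot: small round pot with a wide lid, 58 mm diameter, 50 mm tall, bystander; origin at the centre of its underside

How it is judged:
By the outcome, as a careful person would: the job done as asked, in the order asked, and still so for the second after the job is handed in, with the robot touching nothing.
It also fails if it takes over 61 s, if anything falls off the work surface, if the arm or the gripper's body presses on something with over 40 N, if the wrist force passes 120 N, or if a joint passes its speed limit or range.

## Working session

There is one attempt and no reset: what is moved stays moved. The work goes in short steps, Python scripts to look and compute and a shell command to move; the robot and the scene stay as the last step left them, time stands still between calls to the robot, and variables do not carry over. Pictures are saved under pics/ and viewed, and the job is handed in when it is done.

```bash
mkdir -p pics; ls; python3 - <<'E'
from workcell import *
import cv2,numpy as np
s=get_state();print({k:np.round(v,3).tolist() for k,v in s.items()})
for n in("scene","top"):
    im,d=snapshot(n);cv2.imwrite(f"pics/{n}0.png",im[:,:,::-1]);np.save(f"pics/{n}0_im.npy",im);np.save(f"pics/{n}0_d.npy",d)
    m=camera_model(n);print({k:np.round(v,4).tolist() for k,v in m.items()})
E
```

```text
pics
{'t': 0.0, 'qpos': [-1.127, 0.241, 0.004, 1.335, -0.0, 1.571], 'qd': [0.002, -0.0, 0.0, -0.001, 0.0, 0.002], 'effort': [0.001, -37.232, 25.24, 0.017, 0.0, -0.0], 'eef_pos': [0.215, -0.451, 0.404], 'tcp_rot': [[0.429, -0.903, -0.001], [-0.903, -0.429, 0.002], [-0.002, 0.0, -1.0]], 'contact_force': [0.442, 0.15, -0.49], 'wrist_torque': [-0.045, 0.035, -0.006], 'finger_gap': 0.086}
{'fx': 525.6213, 'fy': 525.6213, 'cx': 320.5522, 'cy': 228.5325, 'dist': [-0.129, 0.0, 0.0, 0.0, 0.0], 'camera_from_world': [[-0.2899, -0.9569, 0.0165, 0.2459], [0.7625, -0.2204, 0.6083, -0.4125], [-0.5785, 0.1889, 0.7935, -1.0069], [0.0, 0.0, 0.0, 1.0]]}
{'fx': 556.6206, 'fy': 556.6206, 'cx': 324.5381, 'cy': 239.9817, 'dist': [-0.0715, 0.0, 0.0, 0.0, 0.0], 'camera_from_world': [[-0.0301, -0.9994, 0.0172, 0.1163], [0.9973, -0.0289, 0.0679, -0.502], [-0.0674, 0.0192, 0.9975, -1.2702], [0.0, 0.0, 0.0, 1.0]]}
```

View pics/scene0.png

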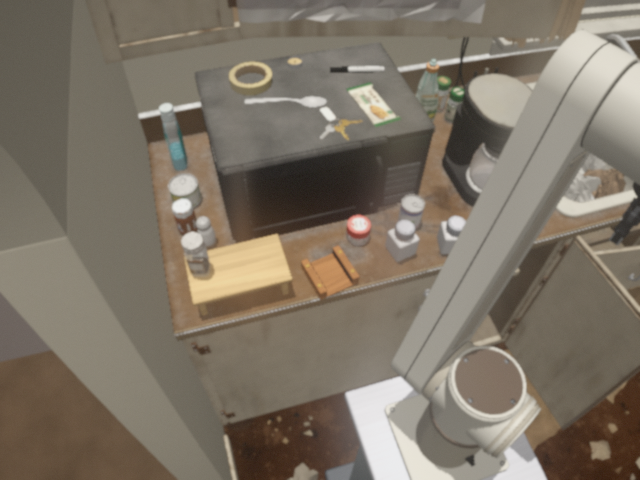

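View pics/top0.png

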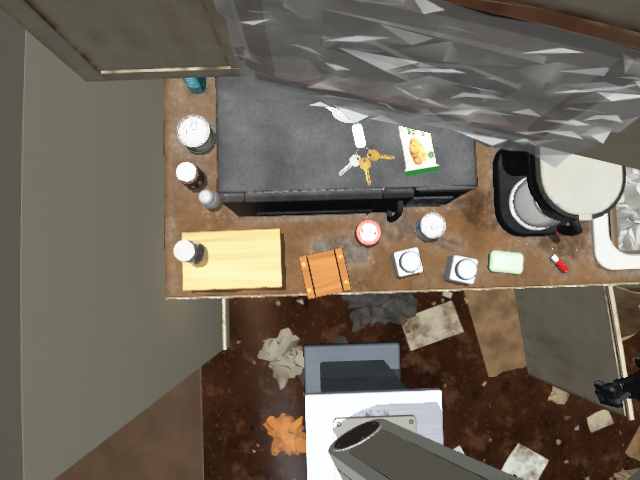

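The top view shows the canisters at about (408,262) and (462,269), the block at (325,273), and the riser at (232,260) with the jar at (186,251). The tin or pot are at (368,233) and (432,226), and an oven stands behind.

```bash
cat > h.py <<'E'
import numpy as np,cv2
from workcell import *
def KD(m): return np.array([[m['fx'],0,m['cx']],[0,m['fy'],m['cy']],[0,0,1]]),np.array(m['dist'],float)
def rays(n,uv):
    m=camera_model(n);K,D=KD(m);p=cv2.undistortPoints(np.array(uv,float).reshape(-1,1,2),K,D).reshape(-1,2)
    T=np.array(m['camera_from_world']);R=T[:3,:3];o=-R.T@T[:3,3]
    d=np.c_[p[:,0],-p[:,1],-np.ones(len(p))]@R
    return o,d
def plane(n,uv,z):
    o,d=rays(n,uv);return o+d*((z-o[2])/d[:,2])[:,None]
def cloud(n,d):
    v,u=np.mgrid[:480,:640];o,r=rays(n,np.c_[u.ravel(),v.ravel()])
    return (o+r*d.reshape(-1,1)).reshape(480,640,3)
def proj(n,P):
    m=camera_model(n);K,D=KD(m);T=np.array(m['camera_from_world']);P=np.atleast_2d(P);c=P@T[:3,:3].T+T[:3,3]
    c=c*[1,-1,-1];return cv2.projectPoints(c,np.zeros(3),np.zeros(3),K,D)[0].reshape(-1,2)
E
python3 - <<'E'
from h import *
for n,boxes in(("top",{'A?':(408,262),'B?':(462,269),'red':(368,233),'wht':(432,226)}),("scene",{'A?':(404,240),'B?':(453,236)})):
    d=np.load(f"pics/{n}0_d.npy");im=np.load(f"pics/{n}0_im.npy");P=cloud(n,d)
    for k,(u,v) in boxes.items():
        z=P[v-22:v+23,u-22:u+23,2].ravel();z=z[d[v-22:v+23,u-22:u+23].ravel()>0]
        h,e=np.histogram(z,np.arange(-.01,.12,.002));print(n,k,[(round(a*1000),int(b)) for a,b in zip(e,h) if b>8])
    if n=="top":
        for nm,(u0,v0,u1,v1) in{'cans':(380,240,490,290),'blk':(290,240,360,305),'riser':(170,220,295,295)}.items():
            c=im[v0:v1,u0:u1,::-1];f=min(8,800//c.shape[1],600//c.shape[0]);cv2.imwrite(f"pics/{nm}0.png",cv2.resize(c,None,fx=f,fy=f,interpolation=2));print(nm,f)
    else:
        c=im[205:270,380:480,::-1];cv2.imwrite("pics/scan0.png",cv2.resize(c,None,fx=8,fy=8,interpolation=2))
E
```

```text
top A? [(-8, 17), (-6, 50), (-4, 181), (-2, 360), (0, 343), (2, 235), (4, 65), (6, 18), (58, 13), (60, 36), (62, 65), (64, 76), (66, 63), (68, 23), (70, 9), (90, 32), (92, 54), (94, 103), (96, 105), (98, 41)]
top B? [(-10, 14), (-8, 21), (-6, 69), (-4, 174), (-2, 293), (0, 295), (2, 198), (4, 73), (6, 19), (56, 14), (58, 13), (60, 30), (62, 46), (64, 78), (66, 63), (68, 26), (74, 9), (84, 9), (86, 18), (88, 54), (90, 91), (92, 103), (94, 59), (96, 23)]
top red [(-8, 12), (-6, 60), (-4, 191), (-2, 375), (0, 379), (2, 230), (4, 68), (6, 16), (20, 9), (32, 14), (34, 11), (36, 9), (44, 27), (46, 72), (48, 129), (50, 150), (52, 103), (54, 39), (56, 9), (60, 13), (62, 9)]
top wht [(-8, 11), (-6, 59), (-4, 219), (-2, 329), (0, 373), (2, 221), (4, 59), (6, 23), (32, 9), (36, 11), (44, 11), (50, 13), (52, 9), (54, 14), (56, 15), (58, 9), (60, 12), (62, 16), (64, 49), (66, 101), (68, 140), (70, 127), (72, 63), (74, 22)]
cans 7
blk 8
riser 6
scene A? [(-6, 60), (-4, 174), (-2, 338), (0, 237), (2, 78), (4, 22), (6, 13), (8, 19), (10, 15), (12, 19), (14, 17), (16, 23), (18, 21), (20, 22), (22, 18), (24, 13), (26, 25), (28, 23), (30, 22), (32, 19), (34, 25), (36, 23), (38, 23), (40, 24), (42, 24), (44, 20), (46, 15), (48, 14), (50, 18), (52, 19), (54, 18), (56, 16), (58, 32), (60, 35), (62, 57), (64, 75), (66, 36), (74, 15), (76, 12), (80, 13), (84, 17), (88, 17), (90, 30), (92, 52), (94, 104), (96, 53), (98, 10)]
scene B? [(-6, 36), (-4, 118), (-2, 186), (0, 141), (2, 39), (4, 14), (12, 10), (14, 13), (18, 11), (26, 17), (28, 10), (30, 14), (34, 9), (36, 11), (40, 12), (44, 9), (46, 13), (48, 14), (50, 10), (54, 10), (56, 13), (58, 16), (60, 24), (62, 43), (64, 47), (66, 21), (72, 10), (74, 9), (76, 10), (80, 11), (82, 9), (84, 10), (86, 19), (88, 40), (90, 82), (92, 56), (94, 23)]
```

View pics/cans0.png

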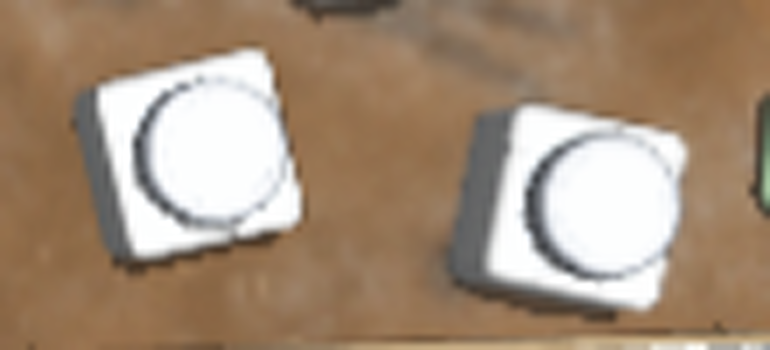

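View pics/scan0.png

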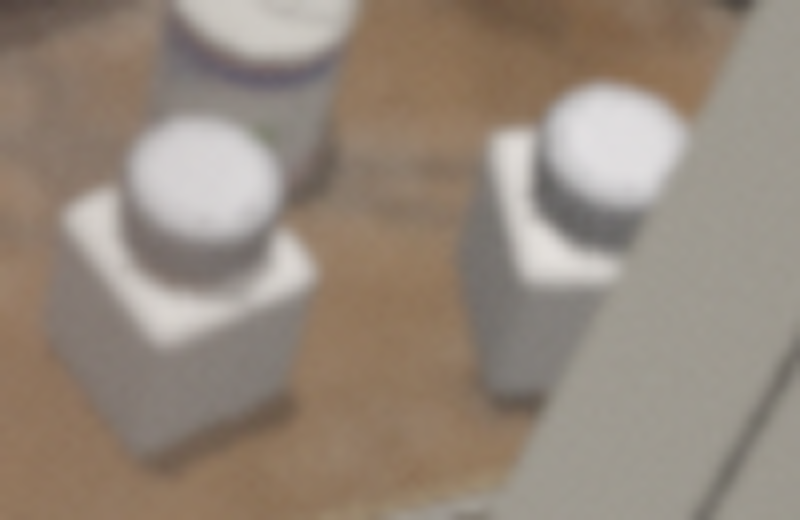

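View pics/blk0.png

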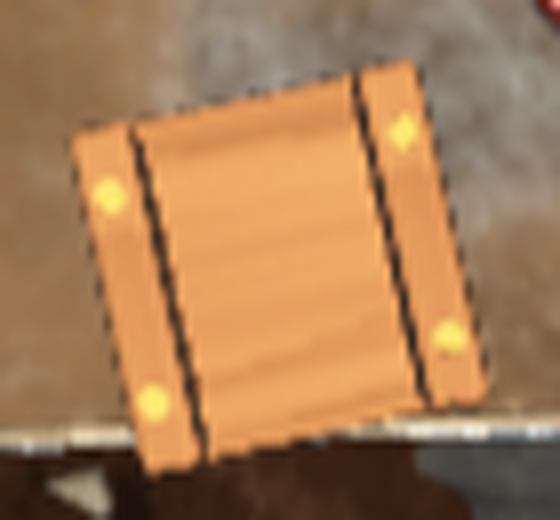

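View pics/riser0.png

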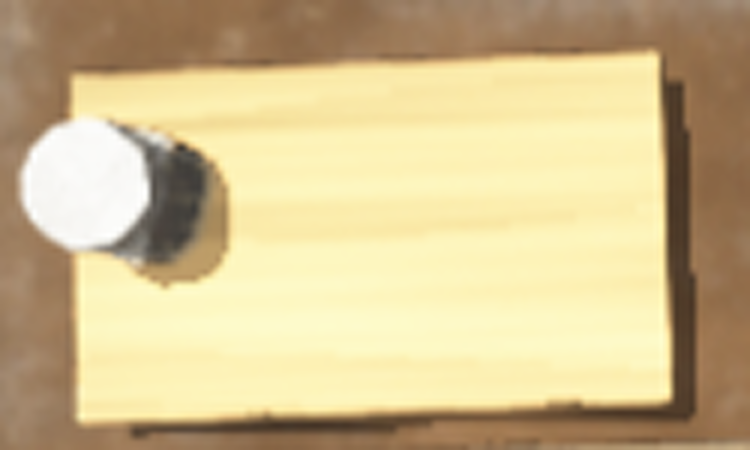

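Depth puts the left canister's lid top at about 95-96 mm and the right one's at about 91 mm, so the left one at (408,262) is loose. Next I'll find exact poses.

```bash
python3 - <<'E'
from h import *
im=np.load("pics/top0_im.npy");d=np.load("pics/top0_d.npy");P=cloud("top",d)
hsv=cv2.cvtColor(im,cv2.COLOR_RGB2HSV)
def rect(mask,box,z,nm,n="top",k=3):
    m=np.zeros_like(mask);u0,v0,u1,v1=box;m[v0:v1,u0:u1]=mask[v0:v1,u0:u1]
    c=max(cv2.findContours(m,0,1)[0],key=cv2.contourArea)
    X=plane(n,c.reshape(-1,2),z)[:,:2]
    (c0,s,a)=cv2.minAreaRect((X*1000).astype(np.float32))
    print(nm,n,np.round(c0,1),np.round(s,1),round(a,1))
    return c
white=((hsv[...,1]<40)&(hsv[...,2]>185)).astype(np.uint8)
rect(white,(385,240,428,285),.066,'L')
rect(white,(440,248,484,290),.066,'R')
# block: fit on wood colour
wood=((hsv[...,1]>110)&(hsv[...,2]>165)).astype(np.uint8)
rect(wood,(290,240,360,305),.03,'block')
y=((hsv[...,0]<35)&(hsv[...,1]>30)&(hsv[...,2]>190)).astype(np.uint8)
rect(y,(170,220,295,297),.07,'riser')
# depth centroids
def cen(box,z0,z1,nm):
    u0,v0,u1,v1=box;Q=P[v0:v1,u0:u1].reshape(-1,3);Q=Q[(Q[:,2]>z0)&(Q[:,2]<z1)];(c,s,a)=cv2.minAreaRect((Q[:,:2]*1000).astype(np.float32))
    print(nm,'mean',np.round(Q.mean(0)*1000,1),'rect',np.round(c,1),np.round(s,1),round(a,1),len(Q))
cen((385,240,430,285),.085,.105,'Llid');cen((440,248,486,290),.08,.105,'Rlid')
cen((345,215,390,255),.04,.06,'red');cen((410,205,450,245),.06,.08,'tin')
cen((165,230,215,270),.16,.20,'spice');cen((165,235,295,300),.06,.08,'riser');cen((192,180,225,215),.08,.105,'salt')
cen((290,240,360,305),.022,.04,'cheeks')
# yellow studs of block
st=((hsv[...,0]>22)&(hsv[...,0]<35)&(hsv[...,1]>100)&(hsv[...,2]>200)).astype(np.uint8)[240:305,290:360]
nn,_,stt,ce=cv2.connectedComponentsWithStats(st)
for a,b in zip(stt[1:],ce[1:]): 
    if a[4]>4: print('stud',b+[290,240],plane('top',[b+[290,240]],.03)[0].round(4))
# scene view
im=np.load("pics/scene0_im.npy");hs=cv2.cvtColor(im,cv2.COLOR_RGB2HSV)
w=((hs[...,1]<30)&(hs[...,2]>185)).astype(np.uint8)
d=np.load("pics/scene0_d.npy");P=cloud("scene",d)
cen((380,210,425,270),.088,.105,'Llid sc');cen((380,210,425,270),.058,.07,'Lbody sc');cen((300,245,362,300),.022,.04,'cheeks sc');cen((175,235,295,300),.064,.076,'riser sc')
E
```

```text
L top [448.3 -81.9] [57.1 56.2] 11.2
R top [ 428.  -206.1] [56.8 56.7] 76.7
block top [427.8 113.8] [98.9 81.1] 10.7
riser top [465.2 311.5] [129.7 221.2] 0.6
Llid mean [449.4 -81.7  95.4] rect [449.7 -82.8] [45.8 45.4] 66.5 358
Rlid mean [ 428.6 -204.2   91.7] rect [ 429.  -205.3] [44.9 46.3] 17.0 367
red mean [518.9   3.6  50.2] rect [529.3  -0.8] [56.  78.1] 67.0 505
tin mean [ 527.9 -139.8   69.2] rect [ 527.9 -139.6] [56.3 53.7] 87.8 504
spice mean [482.1 386.2 177.2] rect [483.1 387.6] [44.  44.3] 55.9 417
riser mean [457.8 302.4  69.9] rect [458.6 310.1] [220.4 121.9] 88.7 4847
salt mean [604.4 362.5  86. ] rect [613.  374.6] [61.  28.7] 53.3 146
cheeks mean [430.6 103.5  29.6] rect [437.4  84.4] [105.9 143.4] 10.9 730
stud [340. 256.] [0.4666 0.0676 0.03  ]
stud [303.125 263.875] [0.4511 0.1521 0.03  ]
stud [346.  281.5] [0.4081 0.0557 0.03  ]
stud [309. 290.] [0.3914 0.1405 0.03  ]
Llid sc mean [444.9 -79.1  94.3] rect [446.2 -80.5] [44.8 45. ] 25.3 266
Lbody sc mean [450.4 -85.5  63.8] rect [469.4 -93.6] [ 74.5 128.7] 60.2 312
cheeks sc mean [425.  107.5  28.4] rect [428.9 106.8] [103.2 103.5] 11.6 634
riser sc mean [456.7 303.4  69.1] rect [463.3 312.1] [133.7 220.9] 0.8 4345
```

```bash
cat >> h.py <<'E'
from scipy.spatial.transform import Rotation as Ro
def to(x,y,z,yaw):
    "mm, deg: shift and turn from the present pose in tool axes"
    s=get_state();R=np.array(s['tcp_rot']);p=np.array(s['eef_pos'])
    a=np.radians(yaw);T=np.array([[np.cos(a),np.sin(a),0],[np.sin(a),-np.cos(a),0],[0,0,-1]])
    print('t',round(s['t'],2),'d',(R.T@(np.array([x,y,z])/1000-p)*1000).round(1),'w',Ro.from_matrix(R.T@T).as_rotvec().round(3),'q',np.round(s['qpos'],2),'gap',round(s['finger_gap'],4),'F',np.round(s['contact_force'],1))
E
python3 -c "
from h import *
to(448,-81.5,300,11.2)"
```

```text
t 0.1 d [-233.6 -369.6  104.3] w [-1.000e-03  2.000e-03 -1.322e+00] q [-1.13  0.24  0.    1.34 -0.    1.57] gap 0.0854 F [0.2 0.1 0.5]
```

```bash
python3 -m creep '[{"dx":-9,"dy":-15,"dz":4,"wz":-0.05,"fingers":85},{"dx":-30,"dy":-48,"dz":14,"wz":-0.17,"fingers":85},{"dx":-61,"dy":-96,"dz":27,"wz":-0.34,"fingers":85},{"dx":-91,"dy":-144,"dz":41,"wz":-0.52,"fingers":85},{"dx":-121,"dy":-192,"dz":54,"wz":-0.69,"fingers":85},{"dx":-152,"dy":-240,"dz":68,"wz":-0.86,"fingers":85},{"dx":-180,"dy":-285,"dz":80,"wz":-1.02,"fingers":85},{"dx":-203,"dy":-322,"dz":90,"wz":-1.15,"fingers":85}]'
python3 -c "
from h import *
to(448,-81.5,270,11.2)"
```

```text
t 0.1 d [-233.5 -369.6  134.3] w [-1.000e-03  2.000e-03 -1.322e+00] q [-1.13  0.24  0.    1.34 -0.    1.57] gap 0.0854 F [0.2 0.1 0.5]$[0]: bad value
```

```bash
python3 -m creep '[{"wx":0,"wy":0,"wz":-0.05,"dx":-9,"dy":-15,"dz":4,"fingers":85},{"wx":0,"wy":0,"wz":-0.17,"dx":-30,"dy":-48,"dz":14,"fingers":85},{"wx":0,"wy":0,"wz":-0.34,"dx":-61,"dy":-96,"dz":27,"fingers":85},{"wx":0,"wy":0,"wz":-0.52,"dx":-91,"dy":-144,"dz":41,"fingers":85},{"wx":0,"wy":0,"wz":-0.69,"dx":-121,"dy":-192,"dz":54,"fingers":85},{"wx":0,"wy":0,"wz":-0.86,"dx":-152,"dy":-240,"dz":68,"fingers":85},{"wx":0,"wy":0,"wz":-1.02,"dx":-180,"dy":-285,"dz":80,"fingers":85},{"wx":0,"wy":0,"wz":-1.15,"dx":-203,"dy":-322,"dz":90,"fingers":85}]'
python3 -c "
from h import *
to(448,-81.5,270,11.2)"
```

```text
t: 1.1
eef_pos: [0.4185, -0.1271, 0.314]
tcp_rot: [[1.0, 0.031, -0.001], [0.031, -1.0, 0.001], [-0.001, -0.001, -1.0]]
contact_force: [0.3, -0.2, 0.3]
finger_gap: 0.085
t 1.1 d [ 30.9 -44.6  44. ] w [-0.001  0.    -0.164] q [-0.29  0.18 -0.32  1.07  0.    1.24] gap 0.085 F [ 0.3 -0.2  0.3]
```

```bash
python3 -m creep '[{"wx":0,"wy":0,"wz":-0.06,"dx":12,"dy":-18,"dz":16,"fingers":85},{"wx":0,"wy":0,"wz":-0.12,"dx":24,"dy":-35,"dz":32,"fingers":85},{"wx":0,"wy":0,"wz":-0.16,"dx":30,"dy":-43,"dz":40,"fingers":85},{"wx":0,"wy":0,"wz":-0.164,"dx":31,"dy":-44.6,"dz":44,"fingers":85},{"wx":0,"wy":0,"wz":-0.164,"dx":31,"dy":-44.6,"dz":44,"fingers":85},{"wx":0,"wy":0,"wz":-0.164,"dx":31,"dy":-44.6,"dz":44,"fingers":85},{"wx":0,"wy":0,"wz":-0.164,"dx":31,"dy":-44.6,"dz":44,"fingers":85},{"wx":0,"wy":0,"wz":-0.164,"dx":31,"dy":-44.6,"dz":44,"fingers":85}]'
python3 - <<'E'
from h import *
to(448,-81.5,205,11.2)
im,d=snapshot("scene");c=im[170:300,340:500,::-1];cv2.imwrite("pics/g1.png",cv2.resize(c,None,fx=4.5,fy=4.5,interpolation=2))
E
```

```text
t: 2.1
eef_pos: [0.4483, -0.085, 0.271]
tcp_rot: [[0.983, 0.185, 0.001], [0.185, -0.983, -0.0], [0.001, 0.0, -1.0]]
contact_force: [0.2, -0.5, -0.5]
finger_gap: 0.0853
t 2.1 d [ 0.4 -3.5 66. ] w [ 0.    -0.001 -0.009] q [-0.19  0.26 -0.34  0.97 -0.    1.2 ] gap 0.0853 F [ 0.2 -0.5 -0.5]
```

View pics/g1.png

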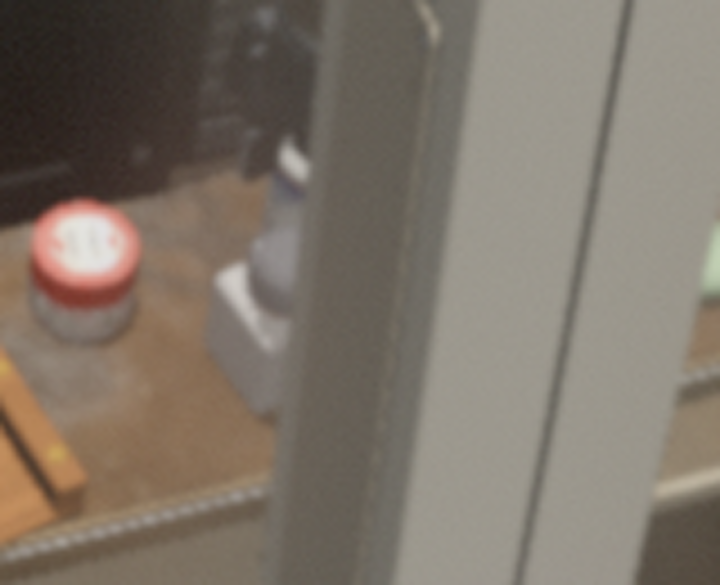

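The scene view shows the arm hiding the canister, with its left corner at about (388,240), so I'll go by the measurements.

```bash
python3 -c "
from h import *
to(448,-81.5,205,11.2)"
```

```text
t 2.15 d [ 0.3 -3.4 65.9] w [ 0.    -0.    -0.009] q [-0.19  0.26 -0.34  0.97 -0.    1.2 ] gap 0.0848 F [-0.2 -0.4 -0.2]
```

```bash
python3 -m creep '[{"wx":0,"wy":0,"wz":-0.009,"dx":0.3,"dy":-3.4,"dz":0,"fingers":85},{"wx":0,"wy":0,"wz":-0.009,"dx":0.3,"dy":-3.4,"dz":10,"fingers":85},{"wx":0,"wy":0,"wz":-0.009,"dx":0.3,"dy":-3.4,"dz":24,"fingers":85},{"wx":0,"wy":0,"wz":-0.009,"dx":0.3,"dy":-3.4,"dz":40,"fingers":85},{"wx":0,"wy":0,"wz":-0.009,"dx":0.3,"dy":-3.4,"dz":54,"fingers":85},{"wx":0,"wy":0,"wz":-0.009,"dx":0.3,"dy":-3.4,"dz":62,"fingers":85},{"wx":0,"wy":0,"wz":-0.009,"dx":0.3,"dy":-3.4,"dz":66,"fingers":85},{"wx":0,"wy":0,"wz":-0.009,"dx":0.3,"dy":-3.4,"dz":66,"fingers":85}]'
python3 - <<'E'
from h import *
to(448,-81.5,205,11.2)
im,d=snapshot("top");c=im[190:310,340:490,::-1];cv2.imwrite("pics/g2.png",cv2.resize(c,None,fx=5,fy=5,interpolation=2))
E
```

```text
t: 3.15
eef_pos: [0.448, -0.0813, 0.2046]
tcp_rot: [[0.981, 0.195, -0.0], [0.195, -0.981, 0.0], [-0.0, -0.0, -1.0]]
contact_force: [-0.5, -0.4, 0.4]
finger_gap: 0.0852
t 3.15 d [-0.   0.2 -0.4] w [-0.     0.     0.001] q [-0.18  0.35 -0.42  0.8  -0.    1.2 ] gap 0.0852 F [-0.5 -0.4  0.4]
```

View pics/g2.png

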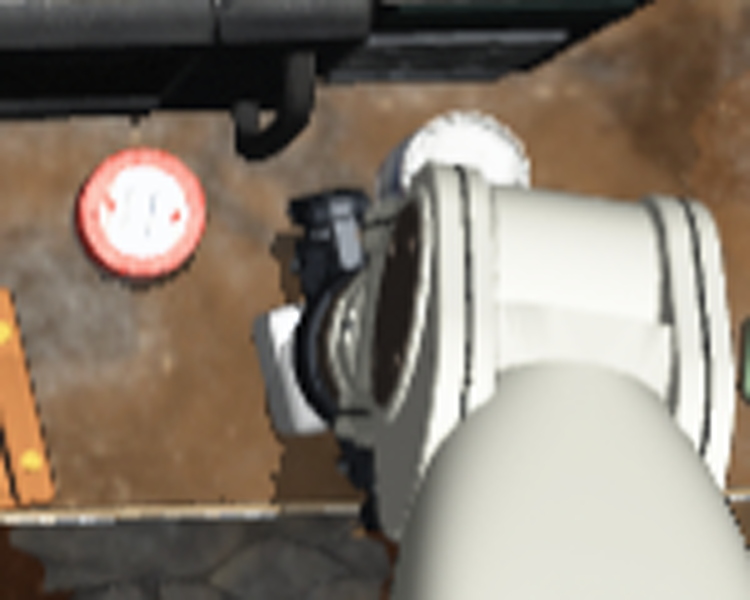

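The gripper straddles the canister in the top view, with fingers at about (405,240) and (411,285) in full-image pixels. There is no contact, so I'll close.

```bash
python3 -m creep '[{"wx":0,"wy":0,"wz":0,"dx":0,"dy":0,"dz":0,"fingers":75},{"wx":0,"wy":0,"wz":0,"dx":0,"dy":0,"dz":0,"fingers":68},{"wx":0,"wy":0,"wz":0,"dx":0,"dy":0,"dz":0,"fingers":63},{"wx":0,"wy":0,"wz":0,"dx":0,"dy":0,"dz":0,"fingers":59},{"wx":0,"wy":0,"wz":0,"dx":0,"dy":0,"dz":0,"fingers":50},{"wx":0,"wy":0,"wz":0,"dx":0,"dy":0,"dz":0,"fingers":50},{"wx":0,"wy":0,"wz":0,"dx":0,"dy":0,"dz":0,"fingers":50},{"wx":0,"wy":0,"wz":0,"dx":0,"dy":0,"dz":0,"fingers":50}]'
python3 -c "
from h import *
to(448,-81.5,265,11.2)"
```

```text
t: 4.2
eef_pos: [0.4482, -0.0813, 0.2051]
tcp_rot: [[0.981, 0.195, 0.001], [0.195, -0.981, -0.0], [0.001, 0.0, -1.0]]
contact_force: [-0.9, 0.2, 5.2]
finger_gap: 0.0574
t 4.2 d [ -0.2   0.2 -59.9] w [ 0.    -0.001  0.001] q [-0.18  0.35 -0.42  0.8   0.    1.2 ] gap 0.0574 F [-0.9  0.2  5.2]
```

```bash
python3 -m creep '[{"wx":0,"wy":0,"wz":0,"dx":0,"dy":0,"dz":-3,"fingers":50},{"wx":0,"wy":0,"wz":0,"dx":0,"dy":0,"dz":-10,"fingers":50},{"wx":0,"wy":0,"wz":0,"dx":0,"dy":0,"dz":-20,"fingers":50},{"wx":0,"wy":0,"wz":0,"dx":0,"dy":0,"dz":-32,"fingers":50},{"wx":0,"wy":0,"wz":0,"dx":0,"dy":0,"dz":-44,"fingers":50},{"wx":0,"wy":0,"wz":0,"dx":0,"dy":0,"dz":-53,"fingers":50},{"wx":0,"wy":0,"wz":0,"dx":0,"dy":0,"dz":-58,"fingers":50},{"wx":0,"wy":0,"wz":0,"dx":0,"dy":0,"dz":-60,"fingers":50}]'
python3 -c "
from h import *
to(429,104.7,265,11.2)"
```

```text
t: 5.2
eef_pos: [0.448, -0.0813, 0.265]
tcp_rot: [[0.981, 0.195, 0.0], [0.195, -0.981, -0.0], [0.0, 0.0, -1.0]]
contact_force: [0.8, -0.5, -5.8]
finger_gap: 0.0573
t 5.2 d [  17.6 -186.1    0. ] w [ 0.    -0.     0.001] q [-0.18  0.27 -0.35  0.95 -0.    1.2 ] gap 0.0573 F [ 0.8 -0.5 -5.8]
```

```bash
python3 -m creep '[{"wx":0,"wy":0,"wz":0,"dx":0.6,"dy":-6,"dz":0,"fingers":50},{"wx":0,"wy":0,"wz":0,"dx":2.5,"dy":-25,"dz":0,"fingers":50},{"wx":0,"wy":0,"wz":0,"dx":5,"dy":-55,"dz":0,"fingers":50},{"wx":0,"wy":0,"wz":0,"dx":9,"dy":-93,"dz":0,"fingers":50},{"wx":0,"wy":0,"wz":0,"dx":12.5,"dy":-131,"dz":0,"fingers":50},{"wx":0,"wy":0,"wz":0,"dx":15,"dy":-161,"dz":0,"fingers":50},{"wx":0,"wy":0,"wz":0,"dx":17,"dy":-180,"dz":0,"fingers":50},{"wx":0,"wy":0,"wz":0,"dx":17.6,"dy":-186,"dz":0,"fingers":50}]'
python3 - <<'E'
from h import *
im,d=snapshot("scene");c=im[180:320,280:440,::-1];cv2.imwrite("pics/b1.png",cv2.resize(c,None,fx=4,fy=4,interpolation=2))
to(429,104.7,212,11.2)
E
```

```text
t: 6.2
eef_pos: [0.4285, 0.1058, 0.2643]
tcp_rot: [[0.98, 0.197, -0.001], [0.197, -0.98, -0.0], [-0.001, 0.0, -1.0]]
contact_force: [-0.5, -0.5, -6.2]
finger_gap: 0.0574
t 6.25 d [ 0.2  1.1 52.4] w [-0.     0.001  0.002] q [ 0.24  0.25 -0.38  0.94  0.    1.61] gap 0.0571 F [ 0.1  0.2 -4.8]
```

View pics/b1.png

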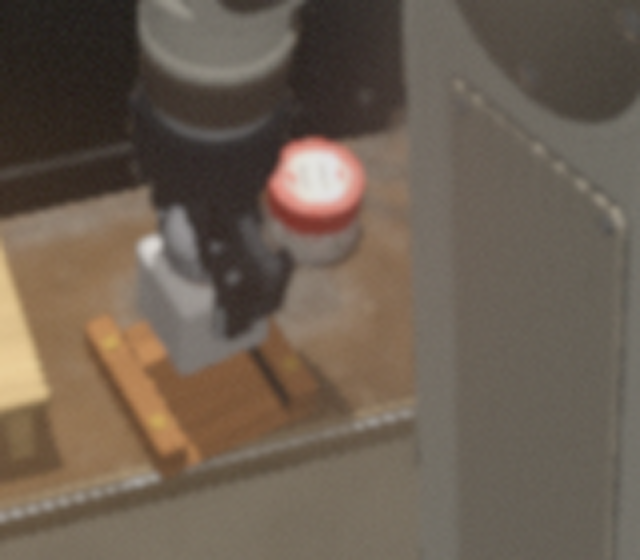

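The canister hangs over the channel at about (328,258) in the scene view, square to the cheeks. Lowering.

```bash
python3 -m creep '[{"wx":0,"wy":0,"wz":0,"dx":0.2,"dy":1,"dz":3,"fingers":50},{"wx":0,"wy":0,"wz":0,"dx":0.2,"dy":1,"dz":12,"fingers":50},{"wx":0,"wy":0,"wz":0,"dx":0.2,"dy":1,"dz":24,"fingers":50},{"wx":0,"wy":0,"wz":0,"dx":0.2,"dy":1,"dz":35,"fingers":50},{"wx":0,"wy":0,"wz":0,"dx":0.2,"dy":1,"dz":43,"fingers":50},{"wx":0,"wy":0,"wz":0,"dx":0.2,"dy":1,"dz":48,"fingers":50},{"wx":0,"wy":0,"wz":0,"dx":0.2,"dy":1,"dz":50,"fingers":50},{"wx":0,"wy":0,"wz":0,"dx":0.2,"dy":1,"dz":51,"fingers":50}]'
python3 -c "
from h import *
to(429,104.7,211,11.2)"
```

```text
t: 7.25
eef_pos: [0.4296, 0.1037, 0.2138]
tcp_rot: [[0.981, 0.195, 0.0], [0.195, -0.981, 0.0], [0.0, 0.0, -1.0]]
contact_force: [0.6, -0.3, -5.0]
finger_gap: 0.0574
t 7.25 d [-0.4 -1.1  2.8] w [ 0.    -0.     0.001] q [ 0.24  0.32 -0.45  0.81 -0.    1.61] gap 0.0574 F [ 0.6 -0.3 -5. ]
```

```bash
python3 -m creep '[{"wx":0,"wy":0,"wz":0,"dx":0,"dy":0,"dz":0.5,"fingers":50},{"wx":0,"wy":0,"wz":0,"dx":0,"dy":0,"dz":1,"fingers":50},{"wx":0,"wy":0,"wz":0,"dx":0,"dy":0,"dz":1.5,"fingers":50},{"wx":0,"wy":0,"wz":0,"dx":0,"dy":0,"dz":2,"fingers":50},{"wx":0,"wy":0,"wz":0,"dx":0,"dy":0,"dz":2.3,"fingers":50},{"wx":0,"wy":0,"wz":0,"dx":0,"dy":0,"dz":2.6,"fingers":50},{"wx":0,"wy":0,"wz":0,"dx":0,"dy":0,"dz":2.8,"fingers":50},{"wx":0,"wy":0,"wz":0,"dx":0,"dy":0,"dz":2.8,"fingers":50}]'
```

```text
t: 8.25
eef_pos: [0.4294, 0.1037, 0.2111]
tcp_rot: [[0.981, 0.195, 0.0], [0.195, -0.981, 0.0], [0.0, -0.0, -1.0]]
contact_force: [-1.2, -0.3, -0.8]
finger_gap: 0.0572
```

Contact: the weight has gone off the wrist. Release and rise.

```bash
python3 -m creep '[{"wx":0,"wy":0,"wz":0,"dx":0,"dy":0,"dz":0.3,"fingers":62},{"wx":0,"wy":0,"wz":0,"dx":0,"dy":0,"dz":0.3,"fingers":75},{"wx":0,"wy":0,"wz":0,"dx":0,"dy":0,"dz":0.3,"fingers":85},{"wx":0,"wy":0,"wz":0,"dx":0,"dy":0,"dz":0,"fingers":85},{"wx":0,"wy":0,"wz":0,"dx":0,"dy":0,"dz":-10,"fingers":85},{"wx":0,"wy":0,"wz":0,"dx":0,"dy":0,"dz":-30,"fingers":85},{"wx":0,"wy":0,"wz":0,"dx":0,"dy":0,"dz":-55,"fingers":85},{"wx":0,"wy":0,"wz":0,"dx":0,"dy":0,"dz":-85,"fingers":85}]'
python3 - <<'E'
from h import *
for n,(u0,v0,u1,v1) in {"scene":(280,200,420,310),"top":(270,210,400,310)}.items():
    im,d=snapshot(n);np.save(f"pics/{n}2_d.npy",d);np.save(f"pics/{n}2_im.npy",im);cv2.imwrite(f"pics/r_{n}.png",cv2.resize(im[v0:v1,u0:u1,::-1],None,fx=4,fy=4,interpolation=2))
to(429,104,300,11.2)
E
```

```text
t: 9.25
eef_pos: [0.4292, 0.1036, 0.2971]
tcp_rot: [[0.981, 0.195, -0.0], [0.195, -0.981, -0.0], [-0.0, 0.0, -1.0]]
contact_force: [-0.2, -0.3, -0.3]
finger_gap: 0.0848
t 9.35 d [-1.8 -0.4 -0.4] w [-0.    -0.007  0.001] q [ 0.24  0.21 -0.33  1.03 -0.    1.61] gap 0.0854 F [ 0.5  0.7 -0.2]
```

View pics/r_scene.png

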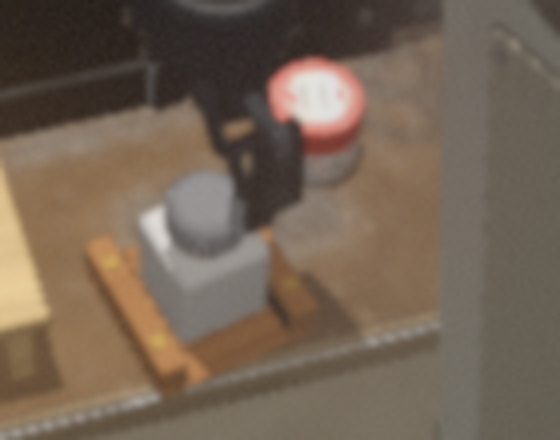

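View pics/r_top.png

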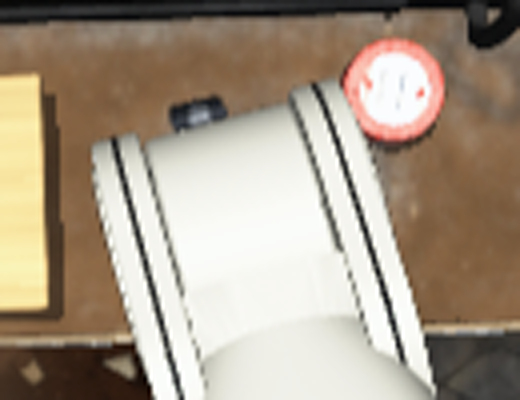

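The canister stands square in the channel, clear of the fingers, with its lid at about (331,253) in the scene view. Now I'll wind the wrist back anticlockwise above it.

```bash
python3 -m creep '[{"wx":0,"wy":0,"wz":-0.1,"dx":0,"dy":0,"dz":0,"fingers":85},{"wx":0,"wy":0,"wz":-0.28,"dx":0,"dy":0,"dz":0,"fingers":85},{"wx":0,"wy":0,"wz":-0.46,"dx":0,"dy":0,"dz":0,"fingers":85},{"wx":0,"wy":0,"wz":-0.64,"dx":0,"dy":0,"dz":0,"fingers":85},{"wx":0,"wy":0,"wz":-0.82,"dx":0,"dy":0,"dz":0,"fingers":85},{"wx":0,"wy":0,"wz":-1.0,"dx":0,"dy":0,"dz":0,"fingers":85},{"wx":0,"wy":0,"wz":-1.18,"dx":0,"dy":0,"dz":0,"fingers":85},{"wx":0,"wy":0,"wz":-1.36,"dx":0,"dy":0,"dz":0,"fingers":85}]'
python3 -m creep '[{"wx":0,"wy":0,"wz":-0.18,"dx":0,"dy":0,"dz":0,"fingers":85},{"wx":0,"wy":0,"wz":-0.36,"dx":0,"dy":0,"dz":0,"fingers":85},{"wx":0,"wy":0,"wz":-0.54,"dx":0,"dy":0,"dz":0,"fingers":85},{"wx":0,"wy":0,"wz":-0.72,"dx":0,"dy":0,"dz":0,"fingers":85},{"wx":0,"wy":0,"wz":-0.9,"dx":0,"dy":0,"dz":0,"fingers":85},{"wx":0,"wy":0,"wz":-1.08,"dx":0,"dy":0,"dz":0,"fingers":85},{"wx":0,"wy":0,"wz":-1.24,"dx":0,"dy":0,"dz":0,"fingers":85},{"wx":0,"wy":0,"wz":-1.3,"dx":0,"dy":0,"dz":0,"fingers":85}]'
python3 - <<'E'
from h import *
d=np.load("pics/scene2_d.npy");P=cloud("scene",d);Q=P[225:300,305:350].reshape(-1,3);Q=Q[(Q[:,2]>.09)&(Q[:,2]<.112)&(Q[:,0]<.47)];print(Q.mean(0).round(4),len(Q),np.percentile(Q[:,2],[20,50,80]).round(4),cv2.minAreaRect((Q[:,:2]*1000).astype(np.float32)))
to(429.3,103.7,249,163)
E
```

```text
t: 10.35
eef_pos: [0.4291, 0.1036, 0.2955]
tcp_rot: [[0.009, 1.0, -0.001], [1.0, -0.009, -0.0], [-0.0, -0.001, -1.0]]
contact_force: [-0.3, -0.7, -0.3]
finger_gap: 0.0848
t: 11.35
eef_pos: [0.4291, 0.1036, 0.2956]
tcp_rot: [[-0.96, 0.279, -0.001], [0.279, 0.96, -0.0], [0.001, -0.0, -1.0]]
contact_force: [0.2, -0.2, 0.1]
finger_gap: 0.0853
[0.426  0.1084 0.0997] 270 [0.0977 0.1003 0.102 ] ((428.02276611328125, 108.7540054321289), (36.598506927490234, 45.29489517211914), 75.92167663574219)
t 11.35 d [-0.2  0.2 46.6] w [-0.    -0.001  0.014] q [ 0.24  0.21 -0.34  1.03  0.   -1.05] gap 0.0853 F [ 0.2 -0.2  0.1]
```

```bash
python3 -m creep '[{"wx":0,"wy":0,"wz":0,"dx":0,"dy":0.6,"dz":6,"fingers":85},{"wx":0,"wy":0,"wz":0,"dx":0,"dy":0.6,"dz":18,"fingers":85},{"wx":0,"wy":0,"wz":0,"dx":0,"dy":0.6,"dz":32,"fingers":75},{"wx":0,"wy":0,"wz":0,"dx":0,"dy":0.6,"dz":42,"fingers":65},{"wx":0,"wy":0,"wz":0,"dx":0,"dy":0.6,"dz":46.6,"fingers":56},{"wx":0,"wy":0,"wz":0,"dx":0,"dy":0.6,"dz":46.6,"fingers":50},{"wx":0,"wy":0,"wz":0,"dx":0,"dy":0.6,"dz":46.6,"fingers":40},{"wx":0,"wy":0,"wz":0,"dx":0,"dy":0.6,"dz":46.6,"fingers":38}]'
python3 - <<'E'
from h import *
im,d=snapshot("scene");cv2.imwrite("pics/l1.png",cv2.resize(im[200:310,280:420,::-1],None,fx=4,fy=4,interpolation=2))
to(429.3,103.7,249,163);print(get_state()['wrist_torque'])
E
```

```text
t: 12.35
eef_pos: [0.4296, 0.1042, 0.2497]
tcp_rot: [[-0.959, 0.282, 0.001], [0.282, 0.959, -0.0], [-0.001, 0.0, -1.0]]
contact_force: [0.1, -0.0, 1.7]
finger_gap: 0.0436
t 12.4 d [ 0.2 -0.6  0.7] w [0.    0.001 0.011] q [ 0.24  0.27 -0.4   0.9  -0.   -1.05] gap 0.044 F [ 0.3 -0.6  2.5]
[-0.14248488  0.12106986 -0.00583699]
```

View pics/l1.png

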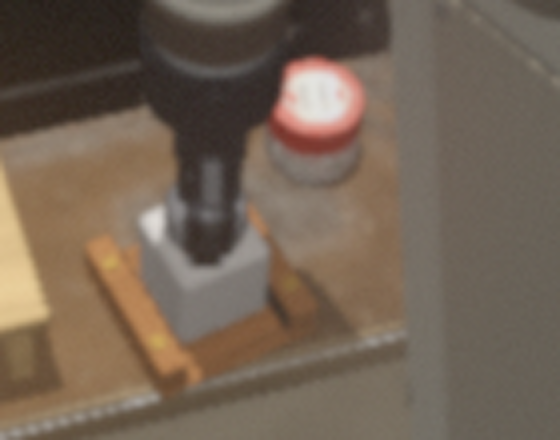

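The fingers hold the lid in the scene view, near (331,258), gap 44 mm. Turning clockwise, following the 1.5 mm/rad sink.

```bash
python3 -m creep '[{"wx":0,"wy":0,"wz":0.08,"dx":0,"dy":0,"dz":0.1,"fingers":38},{"wx":0,"wy":0,"wz":0.24,"dx":0,"dy":0,"dz":0.35,"fingers":38},{"wx":0,"wy":0,"wz":0.4,"dx":0,"dy":0,"dz":0.6,"fingers":38},{"wx":0,"wy":0,"wz":0.56,"dx":0,"dy":0,"dz":0.85,"fingers":38},{"wx":0,"wy":0,"wz":0.72,"dx":0,"dy":0,"dz":1.1,"fingers":38},{"wx":0,"wy":0,"wz":0.88,"dx":0,"dy":0,"dz":1.3,"fingers":38},{"wx":0,"wy":0,"wz":1.0,"dx":0,"dy":0,"dz":1.5,"fingers":38},{"wx":0,"wy":0,"wz":1.1,"dx":0,"dy":0,"dz":1.65,"fingers":38}]'
python3 -c "
from h import *
to(429.6,104.2,246,11.2);print(get_state()['wrist_torque'])"
```

```text
t: 13.4
eef_pos: [0.4301, 0.1042, 0.2483]
tcp_rot: [[-0.181, 0.983, 0.002], [0.984, 0.181, -0.0], [-0.001, 0.002, -1.0]]
contact_force: [1.1, -0.8, 0.9]
finger_gap: 0.0436
t 13.4 d [ 0.1 -0.5  2.3] w [ 2.000e-03 -1.000e-03  1.557e+00] q [ 0.24  0.27 -0.4   0.9  -0.    0.06] gap 0.0436 F [ 1.1 -0.8  0.9]
[-0.25198405 -0.07831524  0.18145089]
```

```bash
python3 -m creep '[{"wx":0,"wy":0,"wz":0.1,"dx":0,"dy":0,"dz":0.15,"fingers":38},{"wx":0,"wy":0,"wz":0.2,"dx":0,"dy":0,"dz":0.3,"fingers":38},{"wx":0,"wy":0,"wz":0.3,"dx":0,"dy":0,"dz":0.45,"fingers":38},{"wx":0,"wy":0,"wz":0.4,"dx":0,"dy":0,"dz":0.6,"fingers":38},{"wx":0,"wy":0,"wz":0.5,"dx":0,"dy":0,"dz":0.75,"fingers":38},{"wx":0,"wy":0,"wz":0.6,"dx":0,"dy":0,"dz":0.9,"fingers":38},{"wx":0,"wy":0,"wz":0.7,"dx":0,"dy":0,"dz":1.05,"fingers":38},{"wx":0,"wy":0,"wz":0.8,"dx":0,"dy":0,"dz":1.2,"fingers":38}]'
python3 -c "
from h import *
to(429.6,104.2,246,11.2);print(get_state()['wrist_torque'])"
```

```text
t: 14.4
eef_pos: [0.4299, 0.1041, 0.2471]
tcp_rot: [[0.579, 0.815, 0.002], [0.815, -0.579, -0.0], [0.001, 0.002, -1.0]]
contact_force: [-0.4, -2.0, 3.1]
finger_gap: 0.0439
t 14.4 d [-0.1 -0.3  1.1] w [ 0.001 -0.001  0.757] q [ 0.24  0.27 -0.4   0.9  -0.    0.86] gap 0.0439 F [-0.4 -2.   3.1]
[-0.29090117  0.06577262  0.18470788]
```

```bash
python3 -m creep '[{"wx":0,"wy":0,"wz":0.05,"dx":0,"dy":0,"dz":0.1,"fingers":38},{"wx":0,"wy":0,"wz":0.1,"dx":0,"dy":0,"dz":0.15,"fingers":38},{"wx":0,"wy":0,"wz":0.15,"dx":0,"dy":0,"dz":0.2,"fingers":38},{"wx":0,"wy":0,"wz":0.2,"dx":0,"dy":0,"dz":0.3,"fingers":38},{"wx":0,"wy":0,"wz":0.25,"dx":0,"dy":0,"dz":0.4,"fingers":38},{"wx":0,"wy":0,"wz":0.3,"dx":0,"dy":0,"dz":0.45,"fingers":38},{"wx":0,"wy":0,"wz":0.35,"dx":0,"dy":0,"dz":0.5,"fingers":38},{"wx":0,"wy":0,"wz":0.4,"dx":0,"dy":0,"dz":0.6,"fingers":38}]'
python3 -c "
from h import *
to(429.6,104.2,246,11.2);print(get_state()['wrist_torque'])"
```

```text
t: 15.4
eef_pos: [0.4298, 0.1041, 0.2464]
tcp_rot: [[0.85, 0.526, 0.001], [0.526, -0.85, -0.0], [0.001, 0.001, -1.0]]
contact_force: [-1.2, -1.6, 2.6]
finger_gap: 0.0434
t 15.4 d [-0.1 -0.2  0.4] w [ 0.001 -0.001  0.359] q [ 0.24  0.27 -0.41  0.9  -0.    1.25] gap 0.0434 F [-1.2 -1.6  2.6]
[-0.32650758  0.21902371  0.05775734]
```

```bash
python3 -m creep '[{"wx":0,"wy":0,"wz":0.04,"dx":0,"dy":0,"dz":0.05,"fingers":38},{"wx":0,"wy":0,"wz":0.08,"dx":0,"dy":0,"dz":0.1,"fingers":38},{"wx":0,"wy":0,"wz":0.12,"dx":0,"dy":0,"dz":0.15,"fingers":38},{"wx":0,"wy":0,"wz":0.16,"dx":0,"dy":0,"dz":0.2,"fingers":38},{"wx":0,"wy":0,"wz":0.2,"dx":0,"dy":0,"dz":0.25,"fingers":38},{"wx":0,"wy":0,"wz":0.24,"dx":0,"dy":0,"dz":0.3,"fingers":38},{"wx":0,"wy":0,"wz":0.28,"dx":0,"dy":0,"dz":0.35,"fingers":38},{"wx":0,"wy":0,"wz":0.3,"dx":0,"dy":0,"dz":0.4,"fingers":38}]'
python3 -c "
from h import *
to(429.6,104.2,246,11.2);print(get_state()['wrist_torque'])"
```

```text
t: 16.4
eef_pos: [0.4297, 0.1043, 0.2461]
tcp_rot: [[0.967, 0.255, 0.001], [0.255, -0.967, -0.0], [0.001, 0.001, -1.0]]
contact_force: [-2.0, -2.3, 5.6]
finger_gap: 0.0436
t 16.4 d [-0.1  0.1  0.1] w [ 0.001 -0.001  0.062] q [ 0.24  0.27 -0.41  0.89 -0.    1.55] gap 0.0436 F [-2.  -2.3  5.6]
[-0.37264619  0.36605879  1.09124046]
```

Torque about the vertical jumped to 1.09 N m after about 2.6 rad, so the lid is at the hard stop. Release, rise and look.

```bash
python3 -m creep '[{"wx":0,"wy":0,"wz":0,"dx":0,"dy":0,"dz":0,"fingers":50},{"wx":0,"wy":0,"wz":0,"dx":0,"dy":0,"dz":0,"fingers":62},{"wx":0,"wy":0,"wz":0,"dx":0,"dy":0,"dz":0,"fingers":75},{"wx":0,"wy":0,"wz":0,"dx":0,"dy":0,"dz":-3,"fingers":85},{"wx":0,"wy":0,"wz":0,"dx":0,"dy":0,"dz":-15,"fingers":85},{"wx":0,"wy":0,"wz":0.06,"dx":0,"dy":0,"dz":-32,"fingers":85},{"wx":0,"wy":0,"wz":0.06,"dx":0,"dy":0,"dz":-45,"fingers":85},{"wx":0,"wy":0,"wz":0.06,"dx":0,"dy":0,"dz":-54,"fingers":85}]'
python3 - <<'E'
from h import *
im,d=snapshot("scene");cv2.imwrite("pics/l2.png",cv2.resize(im[200:310,280:420,::-1],None,fx=5,fy=5,interpolation=2))
to(429.5,104,211,11.2)
P=cloud("scene",d);Q=P[225:300,305:350].reshape(-1,3);Q=Q[(Q[:,2]>.085)&(Q[:,2]<.112)&(Q[:,0]<.47)];print(Q.mean(0).round(4),len(Q),np.histogram(Q[:,2],np.arange(.085,.112,.002)))
E
```

```text
t: 17.4
eef_pos: [0.4298, 0.1043, 0.3007]
tcp_rot: [[0.981, 0.195, 0.001], [0.195, -0.981, 0.0], [0.001, -0.0, -1.0]]
contact_force: [-0.0, -0.1, 0.2]
finger_gap: 0.0849
t 17.45 d [-0.9  0.2 90.5] w [-0.    -0.003  0.001] q [ 0.24  0.2  -0.33  1.04  0.    1.61] gap 0.085 F [-0.2 -0.5  0.7]
[0.4257 0.1101 0.0962] 288 (array([ 9, 12,  6, 17, 29, 72, 85, 56,  2,  0,  0,  0,  0]), array([0.085, 0.087, 0.089, 0.091, 0.093, 0.095, 0.097, 0.099, 0.101,
       0.103, 0.105, 0.107, 0.109, 0.111]))
```

View pics/l2.png

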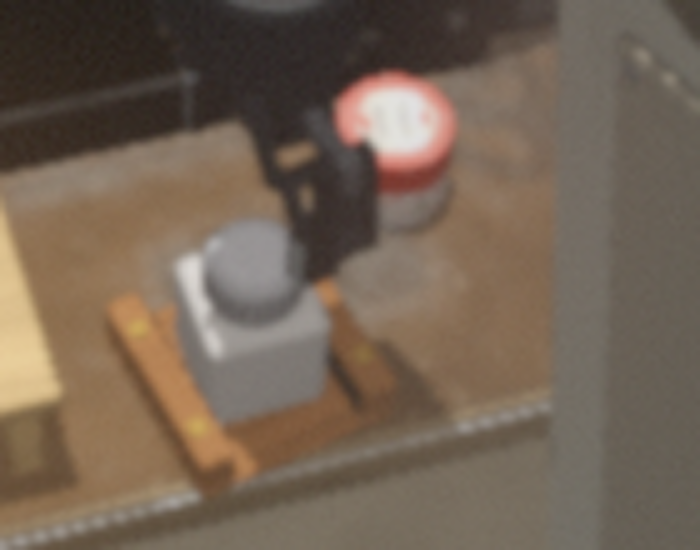

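The lid now tops out at about 98 mm (92 above the block's base plate), and the body has turned slightly clockwise in the channel. I'll descend with the jaws turned to match and grip the body.

```bash
python3 -m creep '[{"wx":0,"wy":0,"wz":0.05,"dx":-0.5,"dy":-0.8,"dz":5,"fingers":85},{"wx":0,"wy":0,"wz":0.1,"dx":-0.5,"dy":-0.8,"dz":18,"fingers":85},{"wx":0,"wy":0,"wz":0.12,"dx":-0.5,"dy":-0.8,"dz":36,"fingers":85},{"wx":0,"wy":0,"wz":0.12,"dx":-0.5,"dy":-0.8,"dz":54,"fingers":85},{"wx":0,"wy":0,"wz":0.12,"dx":-0.5,"dy":-0.8,"dz":70,"fingers":85},{"wx":0,"wy":0,"wz":0.12,"dx":-0.5,"dy":-0.8,"dz":82,"fingers":85},{"wx":0,"wy":0,"wz":0.12,"dx":-0.5,"dy":-0.8,"dz":88,"fingers":85},{"wx":0,"wy":0,"wz":0.12,"dx":-0.5,"dy":-0.8,"dz":90,"fingers":85}]'
python3 -m creep '[{"wx":0,"wy":0,"wz":0,"dx":0,"dy":0,"dz":0,"fingers":75},{"wx":0,"wy":0,"wz":0,"dx":0,"dy":0,"dz":0,"fingers":68},{"wx":0,"wy":0,"wz":0,"dx":0,"dy":0,"dz":0,"fingers":63},{"wx":0,"wy":0,"wz":0,"dx":0,"dy":0,"dz":0,"fingers":59},{"wx":0,"wy":0,"wz":0,"dx":0,"dy":0,"dz":0,"fingers":50},{"wx":0,"wy":0,"wz":0,"dx":0,"dy":0,"dz":0,"fingers":50},{"wx":0,"wy":0,"wz":0,"dx":0,"dy":0,"dz":0,"fingers":50},{"wx":0,"wy":0,"wz":0,"dx":0,"dy":0,"dz":0,"fingers":50}]'
python3 -c "
from h import *
to(430,105,321,4)"
```

```text
t: 18.45
eef_pos: [0.4289, 0.1049, 0.2092]
tcp_rot: [[0.997, 0.076, -0.0], [0.076, -0.997, -0.0], [-0.0, 0.0, -1.0]]
contact_force: [0.4, -0.4, 0.7]
finger_gap: 0.0846
t: 19.45
eef_pos: [0.4293, 0.105, 0.2103]
tcp_rot: [[0.997, 0.076, 0.002], [0.076, -0.997, 0.0], [0.002, -0.0, -1.0]]
contact_force: [-1.2, -0.7, 4.9]
finger_gap: 0.0578
t 19.45 d [   0.8    0.  -110.7] w [-0.    -0.002  0.006] q [ 0.24  0.32 -0.45  0.8   0.    1.73] gap 0.0578 F [-1.2 -0.7  4.9]
```

```bash
python3 -m creep '[{"wx":0,"wy":0,"wz":0,"dx":0,"dy":0,"dz":-3,"fingers":50},{"wx":0,"wy":0,"wz":0,"dx":0,"dy":0,"dz":-12,"fingers":50},{"wx":0,"wy":0,"wz":0,"dx":0,"dy":0,"dz":-28,"fingers":50},{"wx":0,"wy":0,"wz":0,"dx":0,"dy":0,"dz":-48,"fingers":50},{"wx":0,"wy":0,"wz":0,"dx":0,"dy":0,"dz":-70,"fingers":50},{"wx":0,"wy":0,"wz":0,"dx":0,"dy":0,"dz":-88,"fingers":50},{"wx":0,"wy":0,"wz":0,"dx":0,"dy":0,"dz":-100,"fingers":50},{"wx":0,"wy":0,"wz":0,"dx":0,"dy":0,"dz":-105,"fingers":50}]'
python3 -c "
from h import *
to(463,268,315,0.6)"
```

```text
t: 20.45
eef_pos: [0.4289, 0.1049, 0.3149]
tcp_rot: [[0.997, 0.076, 0.0], [0.076, -0.997, 0.0], [0.0, -0.0, -1.0]]
contact_force: [-0.2, 0.1, -5.1]
finger_gap: 0.0575
t 20.45 d [ 4.64e+01 -1.60e+02 -1.00e-01] w [-0.    -0.     0.066] q [ 0.24  0.19 -0.3   1.08 -0.    1.73] gap 0.0575 F [-0.2  0.1 -5.1]
```

```bash
python3 -m creep '[{"wx":0,"wy":0,"wz":0,"dx":1.5,"dy":-5,"dz":0,"fingers":50},{"wx":0,"wy":0,"wz":0.01,"dx":6.5,"dy":-22,"dz":0,"fingers":50},{"wx":0,"wy":0,"wz":0.02,"dx":14,"dy":-48,"dz":0,"fingers":50},{"wx":0,"wy":0,"wz":0.03,"dx":23,"dy":-80,"dz":0,"fingers":50},{"wx":0,"wy":0,"wz":0.045,"dx":32,"dy":-112,"dz":0,"fingers":50},{"wx":0,"wy":0,"wz":0.06,"dx":40,"dy":-138,"dz":0,"fingers":50},{"wx":0,"wy":0,"wz":0.066,"dx":45,"dy":-155,"dz":0,"fingers":50},{"wx":0,"wy":0,"wz":0.066,"dx":46.4,"dy":-160,"dz":0,"fingers":50}]'
python3 - <<'E'
from h import *
im,d=snapshot("scene");cv2.imwrite("pics/p1.png",cv2.resize(im[190:330,160:320,::-1],None,fx=4,fy=4,interpolation=2))
to(463,268,277,0.6)
E
```

```text
t: 21.45
eef_pos: [0.463, 0.2688, 0.3136]
tcp_rot: [[1.0, 0.011, -0.001], [0.011, -1.0, -0.001], [-0.001, 0.001, -1.0]]
contact_force: [-0.3, -0.1, -5.1]
finger_gap: 0.0574
t 21.5 d [ 0.   0.7 36.8] w [0.001 0.001 0.001] q [ 0.53  0.37 -0.06  1.14  0.    2.09] gap 0.0575 F [ 0.6  0.5 -5.7]
```

View pics/p1.png

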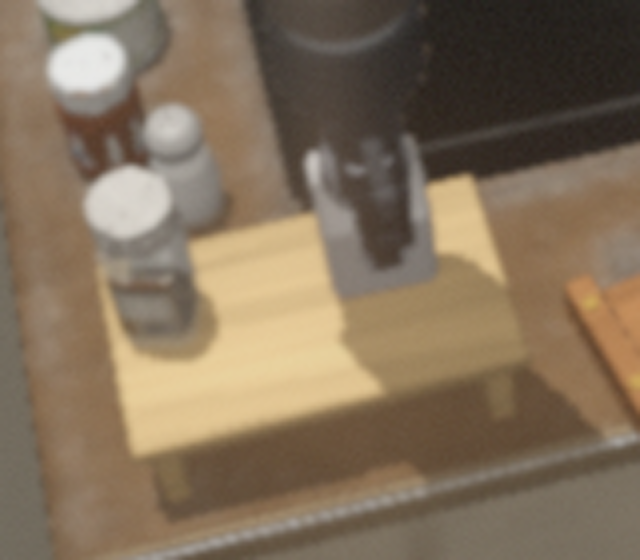

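Held over the free board at about (253,255) in the scene view, well clear of the jar at (198,250). Lowering.

```bash
python3 -m creep '[{"wx":0,"wy":0,"wz":0,"dx":0,"dy":0.5,"dz":3,"fingers":50},{"wx":0,"wy":0,"wz":0,"dx":0,"dy":0.5,"dz":9,"fingers":50},{"wx":0,"wy":0,"wz":0,"dx":0,"dy":0.5,"dz":17,"fingers":50},{"wx":0,"wy":0,"wz":0,"dx":0,"dy":0.5,"dz":25,"fingers":50},{"wx":0,"wy":0,"wz":0,"dx":0,"dy":0.5,"dz":31,"fingers":50},{"wx":0,"wy":0,"wz":0,"dx":0,"dy":0.5,"dz":34,"fingers":50},{"wx":0,"wy":0,"wz":0,"dx":0,"dy":0.5,"dz":36,"fingers":50},{"wx":0,"wy":0,"wz":0,"dx":0,"dy":0.5,"dz":36,"fingers":50}]'
python3 -m creep '[{"wx":0,"wy":0,"wz":0,"dx":0,"dy":0,"dz":0.4,"fingers":50},{"wx":0,"wy":0,"wz":0,"dx":0,"dy":0,"dz":0.8,"fingers":50},{"wx":0,"wy":0,"wz":0,"dx":0,"dy":0,"dz":1.2,"fingers":50},{"wx":0,"wy":0,"wz":0,"dx":0,"dy":0,"dz":1.5,"fingers":50},{"wx":0,"wy":0,"wz":0,"dx":0,"dy":0,"dz":1.8,"fingers":50},{"wx":0,"wy":0,"wz":0,"dx":0,"dy":0,"dz":2.1,"fingers":50},{"wx":0,"wy":0,"wz":0,"dx":0,"dy":0,"dz":2.3,"fingers":50},{"wx":0,"wy":0,"wz":0,"dx":0,"dy":0,"dz":2.3,"fingers":50}]'
```

```text
t: 22.5
eef_pos: [0.4631, 0.2675, 0.2785]
tcp_rot: [[1.0, 0.01, 0.0], [0.01, -1.0, 0.0], [0.0, -0.0, -1.0]]
contact_force: [-0.3, 1.2, -5.1]
finger_gap: 0.0573
t: 23.5
eef_pos: [0.463, 0.2675, 0.2761]
tcp_rot: [[1.0, 0.01, -0.0], [0.01, -1.0, -0.0], [-0.0, 0.0, -1.0]]
contact_force: [-0.1, 1.0, -4.6]
finger_gap: 0.0573
```

Still hanging; a few more tenths at a time.

```bash
python3 -m creep '[{"wx":0,"wy":0,"wz":0,"dx":0,"dy":0,"dz":0.2,"fingers":50},{"wx":0,"wy":0,"wz":0,"dx":0,"dy":0,"dz":0.4,"fingers":50},{"wx":0,"wy":0,"wz":0,"dx":0,"dy":0,"dz":0.6,"fingers":50},{"wx":0,"wy":0,"wz":0,"dx":0,"dy":0,"dz":0.8,"fingers":50},{"wx":0,"wy":0,"wz":0,"dx":0,"dy":0,"dz":1.0,"fingers":50},{"wx":0,"wy":0,"wz":0,"dx":0,"dy":0,"dz":1.2,"fingers":50},{"wx":0,"wy":0,"wz":0,"dx":0,"dy":0,"dz":1.3,"fingers":50},{"wx":0,"wy":0,"wz":0,"dx":0,"dy":0,"dz":1.3,"fingers":50}]'
```

```text
t: 24.5
eef_pos: [0.463, 0.2675, 0.2748]
tcp_rot: [[1.0, 0.01, -0.0], [0.01, -1.0, 0.0], [-0.0, -0.0, -1.0]]
contact_force: [0.4, -0.1, -4.4]
finger_gap: 0.0574
```

```bash
python3 -m creep '[{"wx":0,"wy":0,"wz":0,"dx":0,"dy":0,"dz":0.2,"fingers":50},{"wx":0,"wy":0,"wz":0,"dx":0,"dy":0,"dz":0.3,"fingers":50},{"wx":0,"wy":0,"wz":0,"dx":0,"dy":0,"dz":0.4,"fingers":50},{"wx":0,"wy":0,"wz":0,"dx":0,"dy":0,"dz":0.5,"fingers":50},{"wx":0,"wy":0,"wz":0,"dx":0,"dy":0,"dz":0.6,"fingers":50},{"wx":0,"wy":0,"wz":0,"dx":0,"dy":0,"dz":0.7,"fingers":50},{"wx":0,"wy":0,"wz":0,"dx":0,"dy":0,"dz":0.8,"fingers":50},{"wx":0,"wy":0,"wz":0,"dx":0,"dy":0,"dz":0.8,"fingers":50}]'
```

```text
t: 25.5
eef_pos: [0.463, 0.2675, 0.2744]
tcp_rot: [[1.0, 0.01, 0.0], [0.01, -1.0, 0.0], [0.0, -0.0, -1.0]]
contact_force: [-1.6, -1.5, -1.1]
finger_gap: 0.0572
```

Contact. Release and rise.

```bash
python3 -m creep '[{"wx":0,"wy":0,"wz":0,"dx":0,"dy":0,"dz":0.1,"fingers":60},{"wx":0,"wy":0,"wz":0,"dx":0,"dy":0,"dz":0.1,"fingers":70},{"wx":0,"wy":0,"wz":0,"dx":0,"dy":0,"dz":0.1,"fingers":80},{"wx":0,"wy":0,"wz":0,"dx":0,"dy":0,"dz":0,"fingers":85},{"wx":0,"wy":0,"wz":0,"dx":0,"dy":0,"dz":0,"fingers":85},{"wx":0,"wy":0,"wz":0,"dx":0,"dy":0,"dz":-12,"fingers":85},{"wx":0,"wy":0,"wz":0,"dx":0,"dy":0,"dz":-35,"fingers":85},{"wx":0,"wy":0,"wz":0,"dx":0,"dy":0,"dz":-65,"fingers":85}]'
python3 -m creep '[{"wx":0,"wy":0,"wz":0,"dx":0,"dy":0,"dz":-25,"fingers":85},{"wx":0,"wy":0,"wz":0,"dx":0,"dy":20,"dz":-50,"fingers":85},{"wx":0,"wy":0,"wz":0,"dx":-20,"dy":60,"dz":-60,"fingers":85},{"wx":0,"wy":0,"wz":0,"dx":-40,"dy":110,"dz":-60,"fingers":85},{"wx":0,"wy":0,"wz":0,"dx":-60,"dy":160,"dz":-60,"fingers":85},{"wx":0,"wy":0,"wz":0,"dx":-80,"dy":200,"dz":-60,"fingers":85},{"wx":0,"wy":0,"wz":0,"dx":-95,"dy":230,"dz":-60,"fingers":85},{"wx":0,"wy":0,"wz":0,"dx":-100,"dy":240,"dz":-60,"fingers":85}]'
python3 - <<'E'
from h import *
for n,(u0,v0,u1,v1) in {"scene":(150,180,480,320),"top":(160,170,500,300)}.items():
    im,d=snapshot(n);cv2.imwrite(f"pics/e_{n}.png",cv2.resize(im[v0:v1,u0:u1,::-1],None,fx=2.3,fy=2.3,interpolation=2))
    P=cloud(n,d)[...,:]
    for nm,c,z0,z1 in(('moved lid',(463,268),.145,.18),('moved body',(463,268),.12,.142),('R lid',(429,-205),.08,.105),('spice',(483,387),.165,.195)):
        Q=P.reshape(-1,3)*1000;Q=Q[(np.hypot(Q[:,0]-c[0],Q[:,1]-c[1])<45)&(Q[:,2]>z0*1000)&(Q[:,2]<z1*1000)]
        if len(Q)>20: r=cv2.minAreaRect(Q[:,:2].astype(np.float32));print(n,nm,np.median(Q,0).round(1),np.round(r[0],1),np.round(r[1],1),round(r[2],1),len(Q))
to(463,268,300,0)
E
```

```text
t: 26.5
eef_pos: [0.4629, 0.2674, 0.34]
tcp_rot: [[1.0, 0.01, -0.001], [0.01, -1.0, -0.001], [-0.001, 0.0, -1.0]]
contact_force: [-0.6, 0.1, -0.0]
finger_gap: 0.0851
t: 27.5
eef_pos: [0.3646, 0.0253, 0.4]
tcp_rot: [[1.0, 0.008, 0.002], [0.008, -1.0, 0.0], [0.002, -0.0, -1.0]]
contact_force: [0.0, 0.2, 0.3]
finger_gap: 0.085
scene moved lid [455.5 269.4 160.6] [461.3 268.5] [45.5 45.6] 8.8 387
scene moved body [439.8 271.9 133.5] [460.  268.8] [58.3 57.1] 88.1 354
scene R lid [ 431.4 -192.3   90.7] [ 434.1 -194.7] [23.8 47.2] 46.7 140
scene spice [475.2 390.7 177.4] [480.  391.2] [44.6 43.9] 15.6 371
top moved lid [463.6 265.5 161.9] [464.1 266. ] [45.6 44.6] 44.0 411
top moved body [459.3 254.7 134.9] [464.2 266.3] [56.8 54.6] 88.4 337
top R lid [ 428.7 -204.1   91.9] [ 428.8 -205.1] [46.5 46. ] 1.6 368
top spice [482.1 386.5 178.3] [482.7 387.1] [43.2 43.5] 19.6 403
t 27.6 d [  99.6 -241.2  100.1] w [-0.    -0.002  0.008] q [ 0.07 -0.02 -0.31  1.28  0.    1.63] gap 0.0855 F [ 0.1 -0.2 -0.1]
```

View pics/e_scene.png

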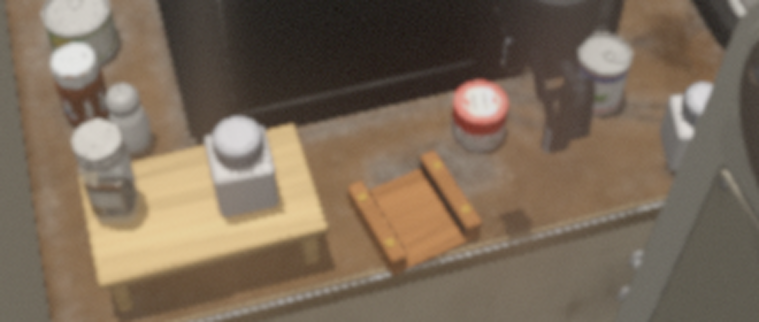

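View pics/e_top.png

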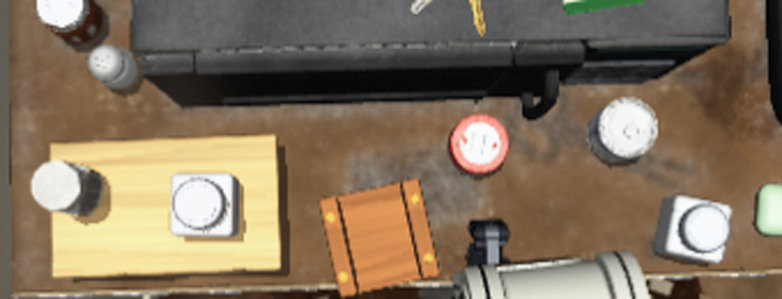

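The top view shows the canister upright on the riser at about (248,259), beside the jar. Its lid top reads 161.9 mm, and 70 + 92 = 162 is fully tight. The other canister and the other objects haven't moved. Handing in.

```bash
python3 -c "
from workcell import *
print(close_job())"
```

```text
the job is handed in; nothing more can be done
None
```

The left of the two canisters, nearer the block, had the loose lid. It now stands upright on the riser beside the spice jar with its lid tight, and I handed the job in at about 27.6 s.

- **Finding the loose lid:** before moving anything, its top read about 95.5 mm above the worktop, against about 91.7 mm for the other canister.
- **Tightening:** I carried the canister by its body into the block. I then turned the lid clockwise about 2.6 rad in one grip, until the wrist torque jumped from under 0.2 to 1.09 N m at the stop.
- **Placing:** I carried it by the body to the riser and lowered it in small steps until the wrist force showed it was resting. Then I released it and backed the arm away.

**Last checks:**
- **Lid height:** the moved canister's lid top reads 161.9 mm from the top camera, where fully tight on the riser is 162 mm. The scene camera gave 160.6 mm, within its usual offset.
- **Other canister:** it is unmoved in the top camera, with its lid top still at 91.9 mm. The scene camera had it partly hidden by the arm, so its reading there was off.
- **Other objects:** the spice jar measured unmoved. The pot, tin and salt shaker look unmoved in the final pictures, but I did not re-measure them.
- **Disagreement between cameras:** positions differed by about 2 to 4 mm throughout; no check failed.

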